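# Refit the feed guide on a letter opener and let the sprung roller arm down

### The job

The letter opener has been cleaned and its loose L-shaped feed guide has to go back on: set the guide on the deck with its two holes over the two dowel pins (large hole on the large pin, upright wall towards the operator's side) and fully home, flat on the deck. Then swing the raised spring-loaded roller arm over by its finger peg and let it down slowly until its roller rests on the guide, never letting it snap down, and let go. Leave the other things on the table as they are.

Things in the scene. Friction and masses are not known exactly. Their poses are not given: they have to be found in the camera images.
- guide_wall (a point): Feed guide: loose bare-metal angle, 0.2-0.34 kg, lying on its base: base 80 mm (its x) by 140 (y), 6 thick; upright wall 10 mm thick (x) along the whole -x edge, top 46 mm above the underside. This point: in the wall, mid thickness, mid length, 30 mm above the underside; pinch the wall here, closing along x. The base reaches 75 mm to +x of it. z up. Centre of mass about 20 mm to +x.
- hole_big (a point): centre of the guide's large round hole (14 mm, through the 6 mm base), at the level of its underside: 40 mm in x, +50 in y, -30 in z from guide_wall, in the guide's own axes
- hole_small (a point): centre of the guide's small round hole (10 mm, through), at the level of its underside: 40 mm in x, -50 in y, -30 in z from guide_wall
- opener: Letter opener, fixed: grey casing 270 mm deep (x) by 370 wide (y), flat aluminium deck 85 mm above the table. Axes: x from the operator's side to the back, y to the operator's left, z up. Origin on the table below the middle of the guide's seat. Deck's front edge 120 mm to -x; back fence, 35 mm high, 54 mm to +x; behind it a housing 42 mm and, at right, a black cover 85 mm above the deck.
- pin_big (a point): foot (deck level) of the large dowel pin on the opener's deck: 12 mm diameter, 18 mm high, its top 7 mm tapered. With the guide home, the guide's axes agree with the opener's: its upright wall is on the operator's side (-x).
- pin_small (a point): foot of the small dowel pin (8 mm diameter, 18 mm high, its top 7 mm tapered), at deck level, 100 mm from pin_big towards the opener's -y (the operator's right)
- press_arm (a joint): angle (rad) of the spring-loaded roller arm: 0 when level with its roller resting on the seated guide, growing as it is raised; stops at 1.95 and -0.06. It starts raised, about 1.93, held there by its over-centre spring. Dead point about 1.6 to 1.65: below that the spring pulls it down ever harder, 4 to 5 N at the peg when level, and if let go it snaps down.
- roller_hinge (a point): on the roller arm's hinge axis, which runs along the opener's x; 75 mm above deck level, 10 mm in x and 45 in y from pin_big; axes as the opener's. The arm's bar, 14 mm thick, swings in the y-z plane: down it points to -y, raised it leans some 20 degrees past upright to +y. A rubber roller (36 mm diameter, 22 wide) hangs in a yoke 90 mm along the bar, axis 51 mm below the bar.
- roller_peg (a point): middle of the arm's finger peg: black round bar, 14 mm diameter, fixed to the bar's tip and sticking out along the opener's -x; 125 mm from the hinge axis, 57 mm to -x of roller_hinge, free for 24 mm either way along x. It must turn in the grip as the arm swings. Arm down: 75 mm above deck level, 29 mm above the top of the guide's wall.
- stamp: hand stamp, 62 x 44 x 102 mm, standing behind the guide; origin at its underside; leave it
- brush: cleaning brush, 170 mm long, lying on the left end of the opener's deck, under the raised arm; leave it
- stapler: stapler, 150 mm long and 66 mm high, on the table to the left of the opener; origin at its underside; leave it
There are look-alikes about, which are no part of the job. What is shaped like the part that bears guide_wall but orange or red is not meant.

How it is judged (in metres and radians):
On the way, in this order (a step that is already met when the one before it is completed fails the run):
1. the guide is fully home on both dowel pins, released, with the roller arm still up (distance between hole_big and pin_big below 0.003 m and distance between hole_small and pin_small below 0.003 m and angle between guide_wall's own z axis and vertical below 0.03 rad and contact force between the fingers and guide below 0.1 N and value of joint press_arm above 1.5 rad), for 0.2 s.
2. the roller arm is down on the guide (value of joint press_arm between -0.03 and 0.03 rad), for 0.2 s.
At the end, for the whole second after the job is handed in: the guide lies flat on the deck (within 0.03 rad) with each hole within 3 mm of the foot of its own pin, and the roller arm is at rest within 0.03 rad of level, its roller on the guide (all of step 2 and distance between hole_big and pin_big below 0.003 m and distance between hole_small and pin_small below 0.003 m and angle between guide_wall's own z axis and vertical below 0.03 rad and velocity of joint press_arm between -0.1 and 0.1 rad/s); the robot touches nothing.
It fails at once if the roller arm snaps down (falls faster than 3 rad/s, several times the speed of a hand letting it down; the last few mm at the roller are not judged) (velocity of joint press_arm below -3 rad/s and value of joint press_arm above 0.08 rad).
It fails at once if a bystander is moved by more than 30 mm (distance of any of stamp, brush, stapler from where it was at the start of the episode above 0.03 m).
It also fails if it takes over 72 s, if anything falls off the work surface, if the arm or the gripper's body presses on something with over 40 N, if the wrist force passes 120 N, or if a joint passes its speed limit or range.

### The arm

A 6-joint arm with a two-finger parallel gripper is mounted at the origin on the work surface. World frame = base frame: x ahead of the robot, y to its left, z up, the work surface at z = 0. Lengths are in mm, angles in rad, forces in N, time in s.
With the tool pointing down it reaches from about 300 to 775 mm from the base axis. Payload 14.6 kg.
Tool frame: the origin (TCP) lies at the very end of the fingers, on their centre line; the grasp point (between the pads) lies 19 mm behind it; z points along the fingers, y is the line along which they close (so a half turn about z gives the same grasp; the last joint's range is limited). The gripper opens to 94 mm and grips with 3 to 60 N. Pads are 16 mm wide; open, the fingers measure 119 mm over their backs; the gripper's body (75 mm by 177 mm) begins 78 mm behind the grasp point.
Start: joints at [-1.266, 0.3, 1.521, -0, 1.321, -0.067], TCP at [199.804, -512.414, 205.446] pointing down, gripper open.
Joint ranges: [-3.03, 3.03], [-0.79, 2.21], [0.23, 2.52], [-1.04, 4.18], [0, 3.07], [-2.55, 2.55]. Speed limits (rad/s): [2.22, 2.22, 2.57, 3.14, 3.14, 3.14].

### API

Orientations are given as [roll, pitch, yaw] about the fixed x, y, z axes, in that order (R = Rz(yaw) Ry(pitch) Rx(roll)).
In Python, from cell import manip, eyes, ticket gives the robot as it stands. The module is installed in compiled form; this text tells all that it offers.
- The arm moves only by the tool arm_command, never from a script. Its argument "plan" is a list of rows, each a list of 5 numbers: the opening, from -1 (shut) to 1 (fully open), then the shift along the tool's x, y, z in m, then the turn about the tool's z in rad. In form: [[jaw, dx, dy, dz, roll], ...]. A call has 1 to 20 rows; each row shifts and turns the commanded pose from where the row before left it, along the tool's axes as they then stand; what a row does not reach is not made up. A row lasts 1/8 s, in which the tool goes at most 62.5 mm and 10.7 degrees, less where a joint would pass 70% of its speed; a pose out of reach is approached as far as the arm can. A call is refused whole if a number of a shift passes 0.0625 or a number of a turn 0.188, either way. A call with a gripper value outside its range is refused whole. The fingers move at their own pace and stop on an object; "newtons" is the grip in N (left out, the last holds). Time passes only in rows, so rows that do not move let the fingers close. It gives the time, the measured TCP pose, the force, the opening and the grip force at its end, in the units of the state.
- manip.read_state(): the state, without advancing time (a new reading comes with each control period).
- eyes.camera(name): name is "side" or "top" or "wrist"; returns a dict with "img" (400x640x3 uint8, blue, green, red), "z_map" (400x640 float32, mm along the optical axis (not along the pixel's ray), 0 where there is no reading), "fx", "fy", "cx", "cy" (pixels), "eye" and "orientation" of the camera in the world. Camera axes: x right, y down, z forward; pixel columns grow to the right and rows downward; lengths in mm; the calibration is good to about 2 mm. A picture is of the moment at which its call begins.
- ticket.sign_off(): hands the job in; it is judged then, once.
The state is a dict: "clock": time; "joints": joint angles; "qd": joint speeds; "effort": joint torques, N m; "eef_pos": TCP position; "eef_rot": TCP orientation; "wrist_force": force on the tool from outside, world axes, zero at the start; "moment": the same for the moment, N m; "finger_gap": finger opening in mm; "finger_force": force on a finger pad.
Only numpy, scipy, OpenCV 4.12 (cv2) and the standard library are available. Lean on these libraries where they do the work, as an engineer would, in place of code of your own. Each camera call takes 0.05 s, during which the arm holds its last target. There are 200 camera calls.

## Working session

There is one attempt and no reset: what is moved stays moved. The work goes in short steps, Python scripts to look and compute and a tool call to move; the robot and the scene stay as the last step left them, time stands still between calls to the robot, and variables do not carry over. Pictures are saved under pics/ and viewed, at most 10 in all, crops included, and the job is handed in when it is done.

Besides the shell and the picture viewer there is one more tool, called after "Call:" in YAML: its name, and indented under it one key for each argument. arm_command: Moves the arm, as the interface text tells. Its arguments: {"type":"object","properties":{"plan":{"type":"array"},"newtons":{"type":"number"}},"required":["plan"]}

```bash
mkdir -p pics; cat > h.py <<'E'
import numpy as np, cv2
from cell import manip, eyes, ticket
from scipy.spatial.transform import Rotation as R
def shot(n,f):
    c=eyes.camera(n); cv2.imwrite(f'pics/{f}.png',c['img']); np.savez(f'pics/{f}.npz',**{k:np.array(v) for k,v in c.items()}); return c
def load(f): return np.load(f'pics/{f}.npz')
def rot(c):
    o=np.array(c['orientation']); 
    return o if o.shape==(3,3) else R.from_euler('xyz',o).as_matrix()
def w(c,u,v,z=None):
    if z is None: z=c['z_map'][int(v),int(u)]
    p=np.array([(u-c['cx'])/c['fx'],(v-c['cy'])/c['fy'],1.])
    return rot(c)@(p*z)+np.array(c['eye'])
def wz(c,u,v,h):
    d=rot(c)@np.array([(u-c['cx'])/c['fx'],(v-c['cy'])/c['fy'],1.]); e=np.array(c['eye']); return e+d*(h-e[2])/d[2]
def proj(c,p):
    q=rot(c).T@(np.array(p)-np.array(c['eye'])); return np.array([c['fx']*q[0]/q[2]+c['cx'],c['fy']*q[1]/q[2]+c['cy']])
E
python3 - <<'E'
from h import *
for n in('top','side'):
    c=shot(n,n+'1'); print(n,c['fx'],c['cx'],c['cy'],c['eye'],c['orientation'])
print(manip.read_state())
E
```

```text
top 489.5439804529316 317.8065438792083 194.13007469305575 [ 265.95858277  -18.91542324 1454.61501   ] [-2.96825837 -0.00421744 -1.58265027]
side 456.20249604122023 313.3041504595794 200.2967706005993 [  57.64969259  926.48343783 1117.172856  ] [-2.33128251  0.01051589 -2.71309729]
{'clock': 0.1, 'joints': array([-1.26556641e+00,  3.00377034e-01,  1.52152369e+00,  3.79623522e-05,
        1.32070940e+00, -6.65979911e-02]), 'qd': array([-0.00053976, -0.00195451, -0.00086914, -0.00054024, -0.00094832,
       -0.00077983]), 'effort': array([ 2.28158417e-03, -5.32642257e+01, -3.53285122e+01,  7.10238819e-02,
        2.34699732e-02, -6.21433537e-05]), 'eef_pos': array([ 199.76096125, -512.18384657,  204.96221013]), 'eef_rot': array([-3.14057988e+00, -1.04401737e-04,  3.71818438e-01]), 'wrist_force': array([0.08039177, 0.62302497, 0.29692492]), 'moment': array([0.02040285, 0.02514782, 0.00306229]), 'finger_force': 0.0, 'finger_gap': 93.82449839389221}
```

View pics/top1.png

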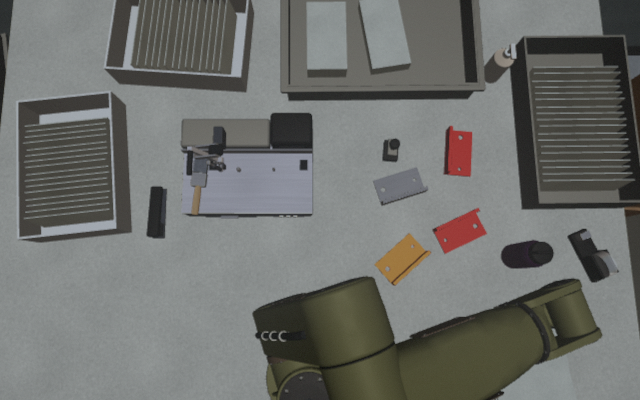

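View pics/side1.png

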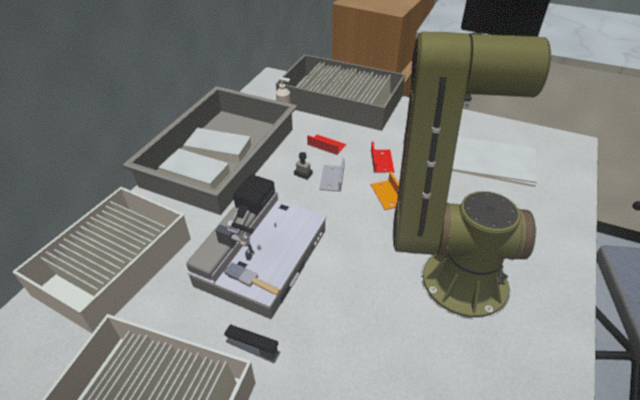

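```bash
python3 - <<'E'
from h import *
c=load('top1'); im=c['img']
a=cv2.resize(im[105:220,172:322],(800,613),interpolation=cv2.INTER_CUBIC)
b=cv2.resize(im[155:215,360:440],(800,600),interpolation=cv2.INTER_CUBIC)
cv2.imwrite('pics/a.png',cv2.resize(a,(780,598))); cv2.imwrite('pics/b.png',b)
v,u=np.mgrid[155:215,360:440]; z=c['z_map'][155:215,360:440]
P=np.stack([w(c,uu,vv,zz) for uu,vv,zz in zip(u.ravel(),v.ravel(),z.ravel())])
for lo,hi in((38,55),(3,12)):
    m=(P[:,2]>lo)&(P[:,2]<hi); 
    print(m.sum(), np.c_[P[m],u.ravel()[m],v.ravel()[m]].round(0).astype(int)[::6].tolist() if lo==38 else '', np.median(P[m],0))
    if m.sum()>5:
        print(cv2.minAreaRect(P[m][:,:2].astype(np.float32)))
E
```

```text
193 [[629, -232, 43, 386, 155], [626, -235, 40, 387, 156], [624, -254, 50, 394, 156], [531, -343, 42, 425, 187], [527, -338, 49, 424, 188], [525, -328, 43, 420, 189], [525, -346, 40, 426, 189], [521, -323, 51, 419, 190], [521, -342, 46, 425, 190], [518, -315, 48, 416, 191], [519, -334, 41, 422, 191], [516, -303, 47, 412, 192], [515, -321, 47, 418, 192], [513, -291, 48, 408, 193], [513, -310, 42, 414, 193], [510, -282, 49, 405, 194], [510, -300, 46, 411, 194], [507, -274, 46, 402, 195], [506, -291, 50, 408, 195], [504, -265, 46, 399, 196], [505, -283, 43, 405, 196], [502, -254, 43, 395, 197], [501, -270, 47, 401, 197], [499, -241, 46, 391, 198], [498, -258, 48, 397, 198], [495, -229, 49, 387, 199], [495, -246, 51, 393, 199], [493, -220, 49, 384, 200], [492, -238, 48, 390, 200], [491, -218, 42, 383, 201], [490, -235, 44, 389, 201], [487, -223, 46, 385, 202], [484, -221, 44, 384, 203]] [ 509.52284673 -273.8917451    46.40193814]
((549.212646484375, -286.7076721191406), (128.56517028808594, 145.4503173828125), 82.95494842529297)
1691  [ 548.15902014 -273.06201641    5.45176503]
((547.5992431640625, -276.49884033203125), (244.37918090820312, 182.31072998046875), 89.30108642578125)
```

View pics/a.png

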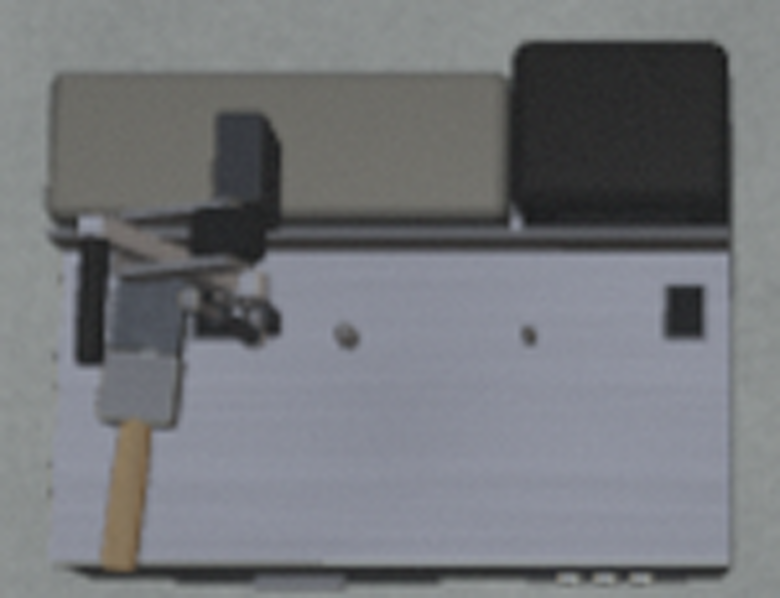

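View pics/b.png

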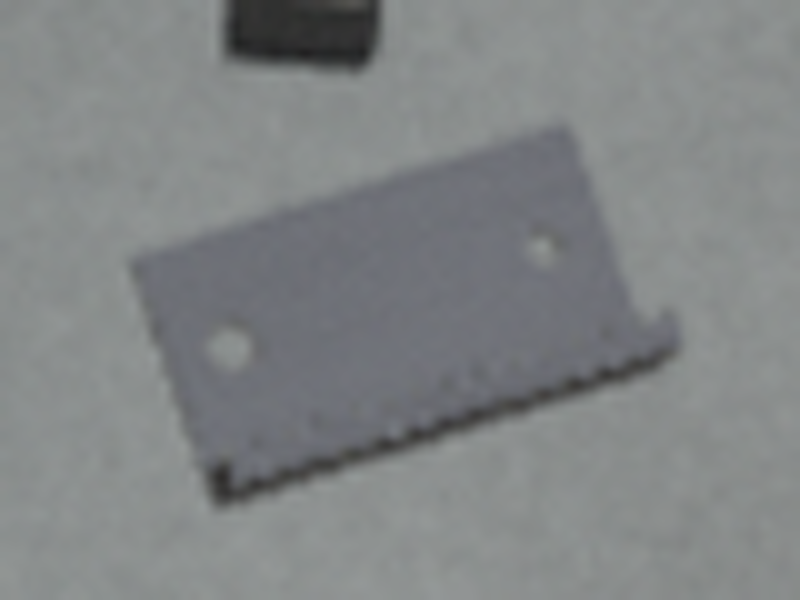

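```bash
python3 - <<'E'
from h import *
c=load('top1')
B=lambda u,v:((u+.5)/10-.5+360,(v+.5)/10-.5+155)
A=lambda u,v:((u+.5)/5.2-.5+172,(v+.5)/5.2-.5+105)
hb=wz(c,*B(229,347),5);hs=wz(c,*B(543,249),5)
d=(hb-hs)[:2];L=np.linalg.norm(d);g=np.arctan2(-d[0],d[1]);print('holes',hb,hs,L,'g',g)
ex=np.array([np.cos(g),np.sin(g)]);wp=(hb+hs)[:2]/2-40*ex;print('wall',wp)
for h in(85,103):
    p=[wz(c,*A(*q),h) for q in((346,335),(529,336))];print(h,p,np.linalg.norm(p[0]-p[1]))
for q in((52,565),(730,565),(730,250)): print('deck',wz(c,*A(*q),85),w(c,*A(*q))[2])
print('deckz',[w(c,*A(*q))[2].round(1) for q in((300,450),(600,450),(600,300))])
E
```

```text
holes [ 532.4477157 -222.9871362    5.       ] [ 561.53095874 -319.05421247    5.        ] 100.37289558429939 g 0.29396766822283416
wall [ 508.70526632 -282.61075266]
85 [array([581.22712786, 199.77294895,  85.        ]), array([579.56546915,  99.02285839,  85.        ])] 100.76379240012952
103 [array([577.08374905, 196.89886341, 103.        ]), array([575.44392848,  97.47286875, 103.        ])] 99.43951641748826
deck [455.25929091 356.89384803  85.        ] 86.80255912117127
deck [451.11394172 -10.4518987   85.        ] 83.3639774350977
deck [627.19679003 -12.17784589  85.        ] 98.71110900348253
deckz [np.float64(89.4), np.float64(82.4), np.float64(86.7)]
```

Call:
arm_command:
  plan:
    - [1, 0.037, -0.0102, 0.003, 0]
    - [1, 0.037, -0.0102, 0.003, 0]
    - [1, 0.037, -0.0102, 0.003, 0]
    - [1, 0.037, -0.0102, 0.003, 0]
    - [1, 0.037, -0.0102, 0.003, 0]
    - [1, 0.037, -0.0102, 0.003, 0]
    - [1, 0.037, -0.0102, 0.003, 0]
    - [1, 0.037, -0.0102, 0.003, 0]
    - [1, 0.037, -0.0102, 0.003, 0]
    - [1, 0.037, -0.0102, 0.003, 0]
    - [1, 0, 0, 0, -0.18]
    - [1, 0, 0, 0, -0.18]
    - [1, 0, 0, 0, -0.18]
    - [1, 0, 0, 0, -0.18]
    - [1, 0, 0, 0, -0.18]
    - [1, 0, 0, 0, -0.18]
    - [1, 0, 0, 0, -0.18]
    - [1, 0, 0, 0, -0.18]
    - [1, 0, 0, 0, -0.05]
    - [1, 0, 0, 0, 0]

```text
clock: 2.6
eef_pos: [507.4, -282.9, 175.1]
eef_rot: [-3.141, -0.0, 1.861]
wrist_force: [1.0, 0.1, 0.6]
finger_gap: 94.0
finger_force: 0.0
```

```bash
python3 - <<'E'
from h import *
s=manip.read_state();print(s['eef_pos'],s['eef_rot'],s['clock'])
c=shot('wrist','w1');print(c['eye'],c['orientation'],c['fx'])
E
```

```text
[ 507.36236696 -282.89171817  175.14306036] [-3.14123220e+00 -4.75945645e-04  1.86129709e+00] 2.6
[ 487.45690869 -217.985866    354.23354634] [2.90793381e+00 1.93026576e-03 2.90199874e-01] 310.85240098117976
```

View pics/w1.png

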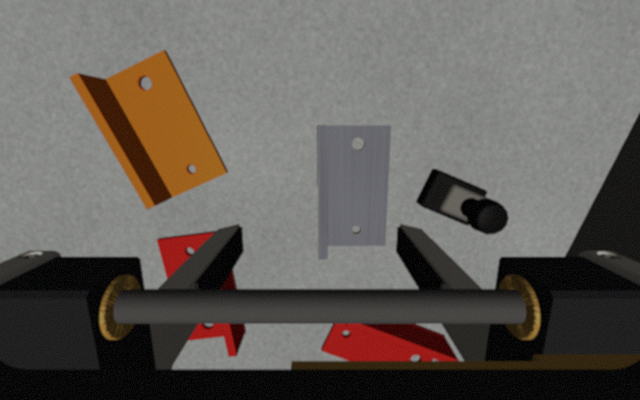

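```bash
python3 - <<'E'
from h import *
c=load('w1')
hb=wz(c,357.5,143.5,5);hs=wz(c,355.5,229.5,5)
d=(hb-hs)[:2];L=np.linalg.norm(d);g=np.arctan2(-d[0],d[1]);print('holes',hb,hs,L,'g',g)
ex=np.array([np.cos(g),np.sin(g)]);wp=(hb+hs)[:2]/2-40*ex;print('wall',wp)
T=np.array([507.4,-282.9]);y=1.861;dd=wp-T;print('tool dx,dy',dd@[np.cos(y),np.sin(y)],dd@[np.sin(y),-np.cos(y)])
a=wz(c,318,126,46);b=wz(c,319,259,46);a2=wz(c,328,258,46);print(a,b,a2,np.linalg.norm(a-b),np.arctan2(-(a-b)[0],(a-b)[1]))
E
```

```text
holes [ 532.65078817 -223.97787739    5.        ] [ 561.75091401 -319.72986587    5.        ] 100.07627401468683 g 0.29504140811701324
wall [ 508.92924699 -283.4850504 ]
tool dx,dy -0.9981769062114874 1.2978918213273454
[ 485.63701403 -218.37852964   46.        ] [ 526.04410115 -350.42625986   46.        ] [ 534.91035556 -346.57178783   46.        ] 138.09176566891878 0.29695558654210974
```

Call:
arm_command:
  newtons: 40
  plan:
    - [1, -0.001, 0.0013, 0.03, -0.005]
    - [1, 0, 0, 0.04, 0]
    - [1, 0, 0, 0.04, 0]
    - [1, 0, 0, 0.025, 0]
    - [1, 0, 0, 0.018, 0]
    - [1, 0, 0, 0.01, 0]
    - [1, 0, 0, 0, 0]
    - [-1, 0, 0, 0, 0]
    - [-1, 0, 0, 0, 0]
    - [-1, 0, 0, 0, 0]
    - [-1, 0, 0, 0, 0]
    - [-1, 0, 0, 0, 0]
    - [-1, 0, 0, 0, 0]
    - [-1, 0, 0, 0, 0]

```text
clock: 4.4
eef_pos: [509.0, -283.5, 12.4]
eef_rot: [-3.142, -0.0, 1.867]
wrist_force: [0.7, -0.1, 0.1]
finger_gap: 27.3
finger_force: 0.0
```

Call:
arm_command:
  plan:
    - [-1, 0, 0, 0, 0]
    - [-1, 0, 0, 0, 0]
    - [-1, 0, 0, 0, 0]
    - [-1, 0, 0, 0, 0]
    - [-1, 0, 0, 0, 0]

```text
clock: 5.03
eef_pos: [509.1, -283.5, 12.5]
eef_rot: [3.141, 0.0, 1.867]
wrist_force: [0.8, 1.0, -1.2]
finger_gap: 9.7
finger_force: 40.0
```

Call:
arm_command:
  plan:
    - [-1, 0, 0, -0.01, 0]
    - [-1, 0, 0, -0.03, 0]
    - [-1, 0, 0, -0.04, 0]
    - [-1, 0, 0, -0.04, 0]
    - [-1, 0, 0, -0.04, 0]
    - [-1, 0, 0, -0.03, 0]
    - [-1, 0, 0, -0.012, 0.155]
    - [-1, 0, 0, 0, 0.154]
    - [-1, 0.015, 0.0026, 0, 0]
    - [-1, 0.03, 0.0026, 0, 0]
    - [-1, 0.035, 0.0026, 0, 0]
    - [-1, 0.035, 0.0026, 0, 0]
    - [-1, 0.035, 0.0026, 0, 0]
    - [-1, 0.035, 0.0026, 0, 0]
    - [-1, 0.035, 0.0026, 0, 0]
    - [-1, 0.035, 0.0026, 0, 0]
    - [-1, 0.03, 0.0026, 0, 0]
    - [-1, 0.018, 0.0026, 0, 0]
    - [-1, 0, 0, 0, 0]
    - [-1, 0, 0, 0, 0]

```text
clock: 7.52
eef_pos: [538.8, 18.6, 214.4]
eef_rot: [-3.141, 0.0, 1.558]
wrist_force: [-0.1, -0.5, -2.7]
finger_gap: 9.6
finger_force: 40.0
```

```bash
python3 - <<'E'
from h import *
s=manip.read_state();print(s['eef_pos'],s['eef_rot'],s['finger_gap'],s['finger_force'],s['wrist_force'])
c=shot('wrist','w2');print(c['eye'],c['orientation'])
E
```

```text
[538.84248433  18.57962272 214.41288037] [-3.14140145e+00  1.98120136e-04  1.55839178e+00] 9.550356590151365 39.9991911649704 [-0.10987915 -0.47016355 -2.73249376]
[538.92975865  86.38511818 393.44325297] [ 2.90679225e+00  1.92034386e-03 -1.27436554e-02]
```

View pics/w2.png

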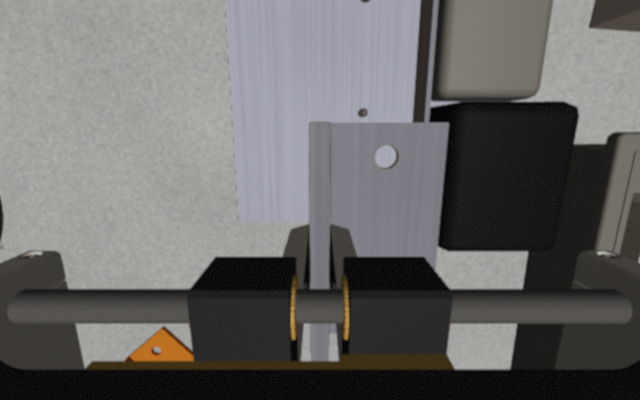

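Call:
arm_command:
  plan:
    - [-1, 0.02, 0, 0, 0]
    - [-1, 0.02, 0, 0, 0]
    - [-1, 0, 0, 0, 0]
    - [-1, 0, 0, 0, 0]

```text
clock: 8.07
eef_pos: [539.4, 59.3, 214.4]
eef_rot: [-3.141, 0.0, 1.558]
wrist_force: [-0.9, -0.7, -3.5]
finger_gap: 9.5
finger_force: 40.0
```

```bash
python3 - <<'E'
from h import *
s=manip.read_state();print(s['eef_pos'],s['eef_rot'])
c=shot('wrist','w3');print(c['eye'],c['orientation'])
a=load('w2')['img'][90:180,330:430];b=c['img'][0:60,330:430]
f=lambda i:cv2.resize(i,None,fx=6,fy=6,interpolation=cv2.INTER_CUBIC)
o=np.zeros((600,800,3),np.uint8);A=f(a)[:540];o=np.vstack([f(a)[:220],f(a)[320:480],f(b)[:220]]);
cv2.imwrite('pics/c.png',o)
E
```

```text
[539.40314599  59.31679522 214.37716181] [-3.14143131e+00  1.08777830e-04  1.55847127e+00]
[539.49475429 127.10584045 393.46842292] [ 2.90684519e+00  1.74056924e-03 -1.26438867e-02]
```

View pics/c.png

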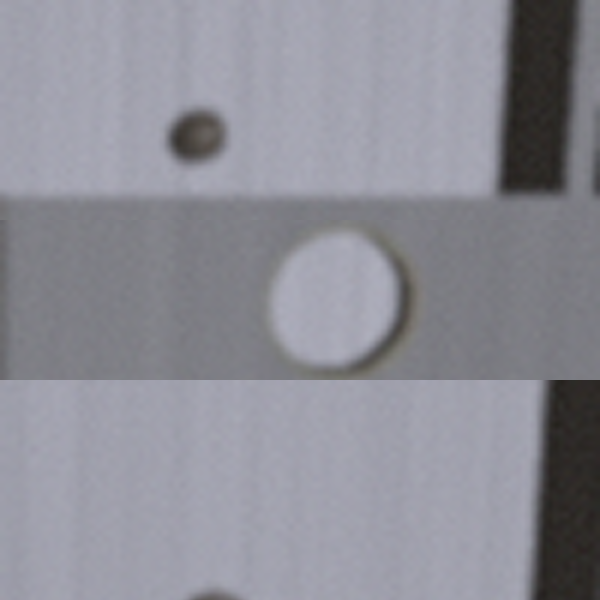

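```bash
python3 - <<'E'
from h import *
from scipy.optimize import least_squares
def bb(f,r0,r1,c0,c1,D):
    c=load(f);g=cv2.cvtColor(c['img'],cv2.COLOR_BGR2GRAY)[r0:r1,c0:c1].astype(float)
    bg=np.median(g);mn=g.min();G=cv2.resize(g,None,fx=8,fy=8,interpolation=cv2.INTER_LINEAR)
    m=(G<(bg*.55+mn*.45)).astype(np.uint8)
    n,l,s,_=cv2.connectedComponentsWithStats(m);k=1+np.argmax(s[1:,4]);x,y,W,H,_=s[k]
    t=lambda q,o:(q)/8-.5+o
    B=np.array([t(x,c0),t(x+W,c0),t(y,r0),t(y+H,r0)]);print(f,B,bg,mn)
    th=np.linspace(0,6.28,60)
    def sil(p,rt):
        q=[proj(c,[p[0]+r*np.cos(a),p[1]+r*np.sin(a),h]) for h,r in((85,D/2),(96,D/2),(103,rt)) for a in th]
        q=np.array(q);return np.array([q[:,0].min(),q[:,0].max(),q[:,1].min(),q[:,1].max()])
    r=least_squares(lambda p:sil(p[:2],p[2])-B,[580,150,D/3],bounds=([400,0,1],[700,300,D/2]));print('  pin',r.x,'res',r.fun);return r.x[:2]
ps=bb('w2',100,120,350,378,8)
pb=bb('w3',25,55,348,388,12)
d=pb-ps;g=np.arctan2(-d[0],d[1]);print(np.linalg.norm(d),'yaw',g)
ex=np.array([np.cos(g),np.sin(g)]);print('wall target',(pb+ps)/2-40*ex)
c=load('w2');hb=wz(c,386.1,156.25,208);y=1.558;T=np.array([538.84,18.58]);e=np.array([np.sin(y),-np.cos(y)]);f=np.array([np.cos(y),np.sin(y)])
print('hole rel TCP', (hb[:2]-T)@e,(hb[:2]-T)@f)
E
```

```text
w2 [357.5   366.75  108.125 116.5  ] 164.0 57.0
  pin [578.58717368  98.06874259   2.26496227] res [-0.42004089  0.40474445 -0.4692139   0.4962346 ]
w3 [357.125 371.125  35.375  51.875] 161.0 53.0
  pin [579.80615451 197.87218522   4.        ] res [-0.57318523  0.55119122 -0.6153304   0.65987148]
99.81088655981475 yaw -0.012213208188259916
wall target [539.19964731 148.45898008]
hole rel TCP 38.482428680926006 50.22592397061003
```

```bash
python3 - <<'E'
from h import *
c=load('w3')
for u0,u1,v0,v1 in((335,360,180,215),(415,440,180,215),(335,360,130,145),(415,440,130,145),(312,328,130,180)):
    P=np.array([w(c,u,v) for u in range(u0,u1) for v in range(v0,v1) if c['z_map'][v,u]>0]);print(len(P),np.median(P,0).round(1),P[:,2].std().round(1))
for u0,u1,v0,v1 in((240,300,60,140),(380,405,60,110)):
    P=np.array([w(c,u,v) for u in range(u0,u1) for v in range(v0,v1) if c['z_map'][v,u]>0]);print('deck',len(P),np.mean(P,0).round(1),P[:,2].std().round(1))
E
```

```text
872 [555.6  84.5 207.8] 0.6
873 [604.6  83.8 207.7] 0.6
375 [555.3 120.5 207.8] 0.7
375 [602.1 119.9 207.7] 0.7
797 [539.3 114.  247.8] 0.6
deck 4768 [492.  151.6  85. ] 0.7
deck 1246 [607.6 163.8  84.8] 0.7
```

```bash
python3 - <<'E'
from h import *
for f,T in(('w2',538.84),('w3',539.40)):
    c=load(f);print(f,c['cx'],c['cy'],c['fx'],c['fy'])
    g=cv2.cvtColor(c['img'],cv2.COLOR_BGR2GRAY)
    print(g[130:150,300:345].mean(0).round().astype(int).tolist())
    print(g[154:159,366:406].mean(0).round().astype(int).tolist())
    print(g[170:190,425:455].mean(0).round().astype(int).tolist())
E
```

```text
w2 319.30755821028157 200.13877880477813 310.85240098117976 310.85240098117976
[166, 167, 166, 167, 168, 167, 166, 164, 153, 132, 126, 130, 129, 127, 125, 123, 120, 119, 120, 121, 121, 123, 124, 125, 126, 125, 124, 122, 121, 114, 111, 119, 126, 126, 127, 128, 128, 127, 127, 127, 127, 128, 128, 128, 127]
[126, 127, 127, 127, 129, 127, 127, 128, 135, 154, 167, 171, 171, 172, 169, 168, 168, 167, 167, 169, 170, 170, 168, 166, 167, 172, 172, 172, 167, 150, 107, 76, 95, 117, 126, 125, 124, 125, 125, 125]
[126, 125, 124, 126, 126, 127, 127, 127, 128, 126, 125, 123, 123, 122, 122, 124, 123, 116, 92, 54, 22, 10, 11, 11, 13, 16, 16, 16, 20, 20]
w3 319.30755821028157 200.13877880477813 310.85240098117976 310.85240098117976
[163, 163, 164, 164, 164, 162, 162, 161, 150, 131, 127, 129, 129, 127, 124, 122, 121, 119, 119, 121, 122, 122, 124, 124, 125, 125, 124, 122, 120, 115, 111, 119, 125, 127, 127, 128, 128, 127, 127, 126, 127, 128, 128, 127, 127]
[128, 126, 126, 128, 129, 128, 127, 127, 137, 152, 165, 168, 168, 168, 167, 165, 164, 164, 164, 166, 168, 166, 165, 162, 163, 165, 166, 167, 164, 148, 106, 76, 94, 118, 124, 125, 124, 123, 124, 125]
[125, 125, 125, 125, 126, 126, 127, 127, 126, 126, 125, 124, 122, 122, 122, 123, 123, 116, 92, 55, 22, 9, 9, 13, 14, 14, 17, 18, 20, 21]
```

Call:
arm_command:
  plan:
    - [-1, 0, 0, 0.02, 0]
    - [-1, 0, 0, 0.03, 0]
    - [-1, 0.015, 0, 0.02, 0]
    - [-1, 0.025, 0, 0.01, 0]
    - [-1, 0.025, 0, 0.005, 0]
    - [-1, 0.016, 0, 0.005, 0]
    - [-1, 0.008, 0, 0.002, 0]
    - [-1, 0, 0, 0, 0]
    - [-1, 0, 0, 0, 0]
    - [-1, 0, 0, 0, 0]

```text
clock: 9.38
eef_pos: [540.8, 147.6, 122.7]
eef_rot: [3.141, 0.0, 1.557]
wrist_force: [0.6, 0.0, -2.4]
finger_gap: 10.0
finger_force: 40.0
```

```bash
python3 - <<'E'
from h import *
s=manip.read_state();print(s['eef_pos'],s['eef_rot'],s['wrist_force'],s['moment'])
c=shot('wrist','w4');a=c['img'][110:240,340:430]
cv2.imwrite('pics/d.png',cv2.resize(a,None,fx=4.6,fy=4.6,interpolation=cv2.INTER_CUBIC))
E
```

```text
[540.75486838 147.56601638 122.65946249] [3.14126340e+00 2.13285233e-05 1.55720230e+00] [ 0.59364493  0.02620025 -2.44044371] [-0.03233673 -0.04470398 -0.03342297]
```

View pics/d.png

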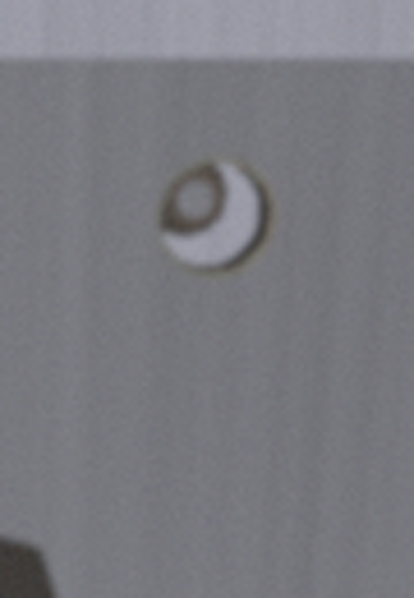

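```bash
python3 - <<'E'
from h import *
c=load('w4');y=1.557
h=wz(c,386.6,156.3,116.1);p=wz(c,382.2,152.65,103);d=(p-h)[:2]
print(h,p,'tool dx,dy',d@[np.cos(y),np.sin(y)],d@[np.sin(y),-np.cos(y)])
E
```

```text
[580.29999996 197.19802412 116.1       ] [580.21250031 198.25940862 103.        ] tool dx,dy 1.0600763554864285 -0.10213406859862044
```

Call:
arm_command:
  plan:
    - [-1, 0.001, 0, 0, -0.001]
    - [-1, 0, 0, 0.003, 0]
    - [-1, 0, 0, 0.003, 0]
    - [-1, 0, 0, 0.003, 0]
    - [-1, 0, 0, 0.002, 0]
    - [-1, 0, 0, 0.002, 0]
    - [-1, 0, 0, 0.002, 0]
    - [-1, 0, 0, 0, 0]

```text
clock: 10.42
eef_pos: [540.6, 149.1, 107.3]
eef_rot: [-3.141, 0.0, 1.559]
wrist_force: [-0.3, 0.0, -2.1]
finger_gap: 9.6
finger_force: 40.0
```

Call:
arm_command:
  plan:
    - [-1, 0, 0, 0.002, 0]
    - [-1, 0, 0, 0.002, 0]
    - [-1, 0, 0, 0.002, 0]
    - [-1, 0, 0, 0.002, 0]
    - [-1, 0, 0, 0.001, 0]
    - [-1, 0, 0, 0, 0]
    - [-1, 0, 0, 0, 0]

```text
clock: 11.3
eef_pos: [540.7, 149.1, 98.5]
eef_rot: [3.141, -0.0, 1.559]
wrist_force: [0.3, 0.0, -3.6]
finger_gap: 9.9
finger_force: 40.0
```

Call:
arm_command:
  plan:
    - [-1, 0, 0, 0.001, 0]
    - [-1, 0, 0, 0.001, 0]
    - [-1, 0, 0, 0.0005, 0]
    - [-1, 0, 0, 0, 0]

```text
clock: 11.8
eef_pos: [540.7, 149.1, 97.4]
eef_rot: [3.141, -0.0, 1.559]
wrist_force: [-8.1, -2.5, 14.3]
finger_gap: 9.8
finger_force: 40.0
```

Call:
arm_command:
  plan:
    - [0, 0, 0, 0, 0]
    - [0, 0, 0, 0, 0]
    - [0, 0, 0, 0, 0]
    - [0, 0, 0, 0, 0]
    - [0, 0, 0, 0, 0]
    - [0, 0, 0, -0.01, 0]
    - [0, 0, 0, -0.03, 0]
    - [0, 0, 0, -0.04, 0]
    - [0, 0, 0, -0.05, 0]
    - [0, 0, 0, -0.05, 0]
    - [0, 0, 0, -0.05, 0]
    - [0, 0, 0, -0.05, 0]
    - [0, 0, 0, 0, 0]
    - [0, 0, 0, 0, 0]

```text
clock: 13.55
eef_pos: [540.4, 149.0, 375.5]
eef_rot: [-3.141, 0.0, 1.559]
wrist_force: [0.6, 0.8, 0.7]
finger_gap: 46.7
finger_force: 0.0
```

```bash
python3 - <<'E'
from h import *
s=manip.read_state();print(s['eef_pos'],s['eef_rot'],s['wrist_force'],s['joints'])
c=shot('wrist','w5');print(c['eye'])
P=np.array([[w(c,u,v)[2] if c['z_map'][v,u]>0 else 0 for u in range(0,640,2)] for v in range(0,400,2)])
m=P>245
print('high px',[(int(u)*2,int(v)*2,int(P[v,u])) for v,u in np.argwhere(m)[::60]])
E
```

```text
[540.41769281 148.98226357 375.5165516 ] [-3.14099764e+00  1.75259738e-04  1.55871371e+00] [0.63145133 0.76984773 0.66866221] [ 2.03683036e-01  2.63402353e-01  1.18201272e+00 -4.41568154e-05
  1.69679632e+00  2.15760168e-01]
[540.5406713  216.81769273 554.55832931]
high px [(376, 24, 278), (318, 28, 281), (348, 30, 282), (380, 32, 281), (324, 36, 282), (356, 38, 280), (302, 42, 277), (364, 46, 248), (368, 54, 246), (380, 62, 250), (356, 78, 245), (360, 92, 264), (360, 98, 268), (364, 104, 267), (372, 110, 279), (374, 116, 279), (362, 124, 258), (364, 226, 378), (366, 232, 390), (384, 236, 395), (254, 242, 404), (386, 244, 408), (372, 248, 413), (52, 252, 474), (34, 254, 476), (598, 254, 475), (374, 256, 421), (146, 258, 479), (360, 258, 387), (494, 258, 478), (156, 260, 480), (370, 260, 420), (582, 260, 474), (146, 262, 482), (276, 262, 398), (488, 262, 481), (46, 264, 479), (250, 264, 431), (462, 264, 482), (16, 266, 485), (206, 266, 483), (428, 266, 483), (616, 266, 483), (162, 268, 485), (376, 268, 431), (504, 268, 484), (50, 270, 477), (238, 270, 436), (450, 270, 485), (634, 270,
[... 4256 characters left out ...]
384, 509), (190, 384, 509), (310, 384, 509), (430, 384, 508), (550, 384, 509), (30, 386, 509), (150, 386, 509), (270, 386, 510), (390, 386, 509), (510, 386, 510), (632, 386, 509), (116, 388, 509), (238, 388, 510), (358, 388, 510), (478, 388, 510), (598, 388, 509), (78, 390, 510), (200, 390, 511), (320, 390, 510), (442, 390, 510), (564, 390, 510), (44, 392, 510), (164, 392, 510), (284, 392, 510), (404, 392, 510), (524, 392, 510), (6, 394, 510), (126, 394, 511), (246, 394, 510), (366, 394, 510), (486, 394, 510), (606, 394, 510), (86, 396, 511), (210, 396, 511), (330, 396, 511), (454, 396, 510), (574, 396, 511), (54, 398, 511), (174, 398, 510), (294, 398, 512), (414, 398, 511), (534, 398, 511)]
```

View pics/w5.png

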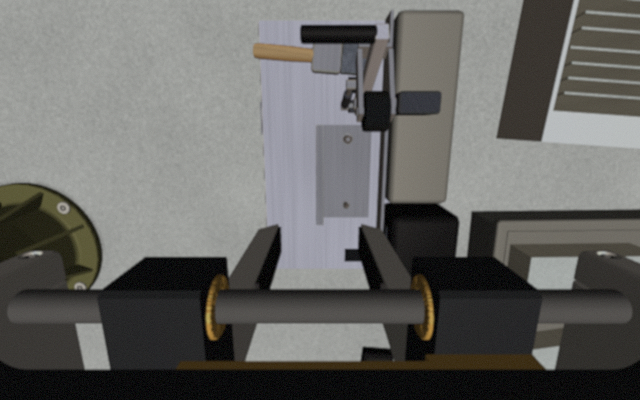

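```bash
python3 - <<'E'
from h import *
c=load('w5')
def reg(u0,u1,v0,v1):
    P=np.array([w(c,u,v) for u in range(u0,u1) for v in range(v0,v1) if c['z_map'][v,u]>0]);return np.median(P,0).round(1),P[:,2].std().round(2)
print('base',reg(326,340,150,195),reg(355,367,150,195),reg(326,365,128,134),reg(326,365,210,215),'wall',reg(318,322,140,210),'deck',reg(275,310,140,210))
for u in range(300,380,6):
    col=[(v,w(c,u,v)) for v in range(20,50)]; z=[p[2] for v,p in col]; ok=[(v,p) for v,p in col if 255<p[2]<300]
    if ok: print(u,ok[0][0],ok[-1][0],np.mean([p for v,p in ok],0).round(1),max(z).round(1), wz(c,u,(ok[0][0]+ok[-1][0])/2,277).round(1))
E
```

```text
base (array([558.4, 149.1,  90.9]), np.float64(0.84)) (array([600.6, 148.6,  90.9]), np.float64(0.85)) (array([576.8, 210.1,  90.9]), np.float64(35.35)) (array([577.6,  86.6,  90.9]), np.float64(0.77)) wall (array([539.1, 151.2, 131. ]), np.float64(0.83)) deck (array([497. , 145.7,  85. ]), np.float64(0.87))
300 28 35 [525.3 290.6 280.4] 283.0 [525.1 291.5 277. ]
306 25 43 [530.1 288.5 281.4] 554.6 [530.  289.6 277. ]
312 25 43 [534.9 288.4 281.3] 283.9 [534.8 289.6 277. ]
318 25 43 [539.7 288.3 281.5] 284.5 [539.7 289.5 277. ]
324 25 43 [544.6 288.3 281.3] 283.3 [544.6 289.4 277. ]
330 25 43 [549.4 288.3 281.2] 282.9 [549.5 289.4 277. ]
336 25 43 [554.2 288.2 281.2] 284.1 [554.4 289.3 277. ]
342 25 43 [559.  288.  281.5] 284.0 [559.3 289.3 277. ]
348 25 43 [563.8 288.  281.3] 284.3 [564.1 289.2 277. ]
354 25 43 [568.5 287.9 281.7] 285.2 [569.  289.1 277. ]
360 25 43 [573.4 288.  281.1] 283.1 [573.9 289.1 277. ]
366 25 43 [578.2 287.8 281.6] 284.1 [578.8 289.  277. ]
372 25 49 [583.6 286.3 278.1] 283.8 [583.7 286.7 277. ]
378 24 49 [588.3 286.5 278.9] 283.6 [588.6 287.  277. ]
```

Call:
arm_command:
  plan:
    - [0, 0, 0, 0, -0.1745]
    - [0, 0, 0, 0, -0.1745]
    - [0, 0, 0, 0, -0.1745]
    - [0, 0, 0, 0, -0.1745]
    - [0, 0, 0, 0, -0.1745]
    - [0, 0, 0, 0, -0.1745]
    - [0, 0, 0, 0, -0.1745]
    - [0, 0, 0, 0, -0.1745]
    - [0, 0, 0, 0, -0.1745]
    - [0, 0, 0.03, 0, 0]
    - [0, 0, 0.04, 0, 0]
    - [0, 0, 0.04, 0, 0]
    - [0, 0, 0.03, 0, 0]
    - [0, 0, 0, 0.02, 0]
    - [0, 0, 0, 0.02, 0]
    - [0, 0, 0, 0, 0]
    - [0, 0, 0, 0, 0]

```text
clock: 15.72
eef_pos: [542.4, 289.0, 336.5]
eef_rot: [3.141, 0.0, 3.129]
wrist_force: [-0.9, 0.4, -0.4]
finger_gap: 47.1
finger_force: 0.0
```

```bash
python3 - <<'E'
from h import *
s=manip.read_state();print(s['eef_pos'],s['eef_rot'],s['joints'])
c=shot('wrist','w6');print(c['eye'],c['orientation'])
E
```

```text
[542.39215967 289.03994054 336.45333879] [3.14146029e+00 2.20347920e-04 3.12921521e+00] [ 4.30021363e-01  3.97223077e-01  1.09418659e+00  2.53710571e-05
  1.64992718e+00 -1.12839553e+00]
[474.51569209 290.51285304 515.50786418] [ 2.90825446e+00 -2.93070969e-04  1.55805630e+00]
```

View pics/w6.png

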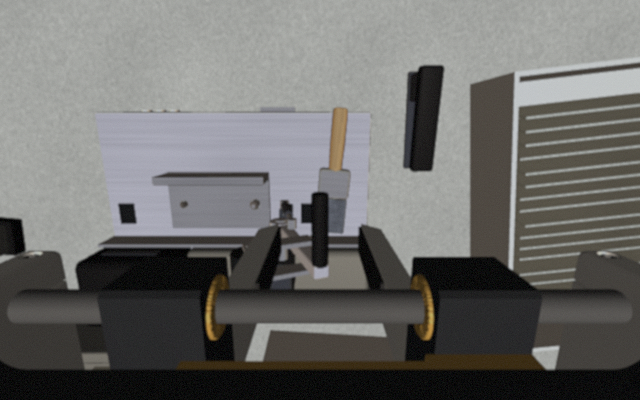

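Call:
arm_command:
  newtons: 15
  plan:
    - [0, 0, 0, 0.02, 0]
    - [0, 0, 0, 0.025, 0]
    - [0, 0, 0, 0.02, 0]
    - [0, 0, 0, 0.0135, 0]
    - [0, 0, 0, 0, 0]
    - [-1, 0, 0, 0, 0]
    - [-1, 0, 0, 0, 0]
    - [-1, 0, 0, 0, 0]
    - [-1, 0, 0, 0, 0]
    - [-1, 0, 0, 0, 0]
    - [-1, 0, 0, 0, 0]
    - [-1, 0, 0, 0, 0]
    - [-1, 0, 0, 0, 0]

```text
clock: 17.4
eef_pos: [542.4, 289.1, 257.6]
eef_rot: [3.141, 0.0, 3.129]
wrist_force: [-0.5, 1.4, 4.2]
finger_gap: 13.6
finger_force: 15.0
```

```bash
python3 - <<'E'
import numpy as np
t=np.linspace(1.936,0.0,41);y=np.round(-.125*np.cos(t),4);z=np.round(.125*np.sin(t),4)
r=[[-1,0,float(a),float(-b),0] for a,b in zip(np.diff(y).round(4),np.diff(z).round(4))]
print(r[:20]);print(r[20:])
E
```

```text
[[-1, 0, -0.0057, -0.002, 0], [-1, 0, -0.0058, -0.0017, 0], [-1, 0, -0.0058, -0.0015, 0], [-1, 0, -0.006, -0.0012, 0], [-1, 0, -0.0059, -0.0009, 0], [-1, 0, -0.0061, -0.0006, 0], [-1, 0, -0.006, -0.0003, 0], [-1, 0, -0.006, -0.0, 0], [-1, 0, -0.0061, 0.0003, 0], [-1, 0, -0.006, 0.0006, 0], [-1, 0, -0.006, 0.0008, 0], [-1, 0, -0.0059, 0.0012, 0], [-1, 0, -0.0059, 0.0014, 0], [-1, 0, -0.0058, 0.0018, 0], [-1, 0, -0.0057, 0.0019, 0], [-1, 0, -0.0056, 0.0023, 0], [-1, 0, -0.0055, 0.0026, 0], [-1, 0, -0.0054, 0.0028, 0], [-1, 0, -0.0052, 0.003, 0], [-1, 0, -0.0051, 0.0033, 0]]
[[-1, 0, -0.0049, 0.0036, 0], [-1, 0, -0.0047, 0.0038, 0], [-1, 0, -0.0045, 0.004, 0], [-1, 0, -0.0044, 0.0042, 0], [-1, 0, -0.0041, 0.0044, 0], [-1, 0, -0.0039, 0.0046, 0], [-1, 0, -0.0037, 0.0048, 0], [-1, 0, -0.0034, 0.005, 0], [-1, 0, -0.0032, 0.0051, 0], [-1, 0, -0.0029, 0.0053, 0], [-1, 0, -0.0027, 0.0055, 0], [-1, 0, -0.0024, 0.0055, 0], [-1, 0, -0.0022, 0.0057, 0], [-1, 0, -0.0019, 0.0057, 0], [-1, 0, -0.0016, 0.0058, 0], [-1, 0, -0.0013, 0.006, 0], [-1, 0, -0.001, 0.0059, 0], [-1, 0, -0.0007, 0.006, 0], [-1, 0, -0.0005, 0.0061, 0], [-1, 0, -0.0001, 0.006, 0]]
```

Call:
arm_command:
  newtons: 20
  plan:
    - [-1, 0, -0.0057, -0.002, 0]
    - [-1, 0, -0.0058, -0.0017, 0]
    - [-1, 0, -0.0058, -0.0015, 0]
    - [-1, 0, -0.006, -0.0012, 0]
    - [-1, 0, -0.0059, -0.0009, 0]
    - [-1, 0, -0.0061, -0.0006, 0]
    - [-1, 0, -0.006, -0.0003, 0]
    - [-1, 0, -0.006, 0, 0]
    - [-1, 0, -0.0061, 0.0003, 0]
    - [-1, 0, -0.006, 0.0006, 0]
    - [-1, 0, -0.006, 0.0008, 0]
    - [-1, 0, -0.0059, 0.0012, 0]
    - [-1, 0, -0.0059, 0.0014, 0]
    - [-1, 0, -0.0058, 0.0018, 0]
    - [-1, 0, -0.0057, 0.0019, 0]
    - [-1, 0, -0.0056, 0.0023, 0]
    - [-1, 0, -0.0055, 0.0026, 0]
    - [-1, 0, -0.0054, 0.0028, 0]
    - [-1, 0, -0.0052, 0.003, 0]
    - [-1, 0, -0.0051, 0.0033, 0]

```text
clock: 19.9
eef_pos: [540.9, 173.2, 243.4]
eef_rot: [-3.141, -0.0, 3.129]
wrist_force: [-1.3, -0.2, -1.9]
finger_gap: 13.3
finger_force: 20.0
```

Call:
arm_command:
  plan:
    - [-1, 0, -0.0049, 0.0036, 0]
    - [-1, 0, -0.0047, 0.0038, 0]
    - [-1, 0, -0.0045, 0.004, 0]
    - [-1, 0, -0.0044, 0.0042, 0]
    - [-1, 0, -0.0041, 0.0044, 0]
    - [-1, 0, -0.0039, 0.0046, 0]
    - [-1, 0, -0.0037, 0.0048, 0]
    - [-1, 0, -0.0034, 0.005, 0]
    - [-1, 0, -0.0032, 0.0051, 0]
    - [-1, 0, -0.0029, 0.0053, 0]
    - [-1, 0, -0.0027, 0.0055, 0]
    - [-1, 0, -0.0024, 0.0055, 0]
    - [-1, 0, -0.0022, 0.0057, 0]
    - [-1, 0, -0.0019, 0.0057, 0]
    - [-1, 0, -0.0016, 0.0058, 0]
    - [-1, 0, -0.0013, 0.006, 0]
    - [-1, 0, -0.001, 0.0059, 0]
    - [-1, 0, -0.0007, 0.006, 0]

```text
clock: 22.15
eef_pos: [540.2, 119.2, 152.2]
eef_rot: [-3.14, -0.0, 3.129]
wrist_force: [-1.5, -9.0, -1.8]
finger_gap: 13.4
finger_force: 20.0
```

Call:
arm_command:
  plan:
    - [-1, 0, -0.0005, 0.004, 0]
    - [-1, 0, -0.0003, 0.003, 0]
    - [-1, 0, 0, 0.002, 0]
    - [-1, 0, 0, 0.0015, 0]
    - [-1, 0, 0, 0, 0]

```text
clock: 22.78
eef_pos: [540.2, 118.2, 141.7]
eef_rot: [-3.14, -0.0, 3.129]
wrist_force: [-0.3, -10.7, -2.8]
finger_gap: 13.4
finger_force: 20.0
```

Call:
arm_command:
  plan:
    - [-1, -0.0, -0.0005, 0.0007, 0]
    - [-1, 0, -0.0005, 0.0007, 0]
    - [-1, 0, 0, 0, 0]
    - [-1, 0, 0, 0, 0]

```text
clock: 23.28
eef_pos: [540.2, 118.1, 140.7]
eef_rot: [-3.141, -0.0, 3.129]
wrist_force: [-0.9, -4.4, -3.3]
finger_gap: 13.6
finger_force: 20.0
```

Call:
arm_command:
  plan:
    - [-1, 0, 0, 0.0007, 0]
    - [-1, 0, 0, 0.0007, 0]
    - [-1, 0, 0, 0, 0]
    - [-1, 0, 0, 0, 0]

```text
clock: 23.78
eef_pos: [540.2, 118.1, 139.4]
eef_rot: [-3.141, -0.0, 3.129]
wrist_force: [-1.7, -5.4, -2.5]
finger_gap: 13.6
finger_force: 20.0
```

Call:
arm_command:
  plan:
    - [-1, 0, 0, 0.0007, 0]
    - [-1, 0, 0, 0.0007, 0]
    - [-1, 0, 0, 0, 0]
    - [-1, 0, 0, 0, 0]

```text
clock: 24.28
eef_pos: [540.2, 118.1, 138.0]
eef_rot: [-3.141, -0.0, 3.129]
wrist_force: [-1.0, -5.6, -3.7]
finger_gap: 13.1
finger_force: 20.0
```

```bash
python3 - <<'E'
from h import *
s=manip.read_state();print(s['eef_pos'],s['wrist_force'])
for n in('side','top'):
    c=shot(n,n+'9')
    e=[]
    P=np.array([[w(c,u,v) for u in range(640)] for v in range(400)])
    # roller-arm bar: x 583..601, y 130..230, report z profile
    for y0 in range(110,250,15):
        m=(P[...,0]>584)&(P[...,0]<600)&(P[...,1]>y0)&(P[...,1]<y0+15)&(P[...,2]>120)&(P[...,2]<220)
        q=P[m][:,2]; e.append((y0,int(m.sum()),np.percentile(q,50).round(1) if len(q) else None))
    print(n,e)
E
```

```text
[540.24187063 118.0637615  137.9635848 ] [-1.01276618 -5.60940967 -3.74180431]
side [(110, 0, None), (125, 1, np.float64(123.4)), (140, 25, np.float64(169.9)), (155, 41, np.float64(166.9)), (170, 19, np.float64(167.8)), (185, 15, np.float64(168.7)), (200, 22, np.float64(166.6)), (215, 19, np.float64(166.3)), (230, 24, np.float64(169.9)), (245, 32, np.float64(167.9))]
top [(110, 0, None), (125, 0, None), (140, 0, None), (155, 0, None), (170, 0, None), (185, 0, None), (200, 0, None), (215, 1, np.float64(170.3)), (230, 35, np.float64(170.4)), (245, 18, np.float64(171.8))]
```

Call:
arm_command:
  plan:
    - [-1, 0, 0, 0.0007, 0]
    - [-1, 0, 0, 0.0007, 0]
    - [-1, 0, 0, 0, 0]
    - [-1, 0, 0, 0, 0]

```text
clock: 24.88
eef_pos: [540.2, 118.0, 136.5]
eef_rot: [-3.141, -0.0, 3.129]
wrist_force: [-0.7, -6.3, -5.0]
finger_gap: 13.1
finger_force: 20.0
```

```bash
python3 - <<'E'
from h import *
s=manip.read_state();print(s['eef_pos'],s['wrist_force'],s['moment'])
acc=[]
for i in range(4):
    c=eyes.camera('side')
    P=np.array([[w(c,u,v) for u in range(200,320)] for v in range(180,290)]).reshape(-1,3)
    m=(P[:,0]>586)&(P[:,0]<598)&(P[:,1]>135)&(P[:,1]<235)&(P[:,2]>160)&(P[:,2]<175)
    acc.append(P[m])
Q=np.vstack(acc);f=np.polyfit(Q[:,1]-185,Q[:,2],1);r=Q[:,2]-np.polyval(f,Q[:,1]-185);print(len(Q),f,r.std(), 'theta',-f[0])
print(manip.read_state()['wrist_force'])
E
```

```text
[540.21966813 118.03385706 136.52546488] [-0.65440313 -6.33942553 -4.98105316] [-0.87119926 -0.01402598  0.01265258]
304 [-5.28130341e-02  1.67692800e+02] 2.4555535203874785 theta 0.05281303413744418
[-1.07363804 -5.87476023 -3.29402415]
```

```bash
python3 - <<'E'
from h import *
acc=[]
for n,i in(('side',0),('side',1),('wrist',0),('wrist',1)):
    c=eyes.camera(n)
    P=np.array([[w(c,u,v) for u in range(640)] for v in range(400)]).reshape(-1,3)
    col=c['img'].reshape(-1,3).max(1)
    for x0,x1 in((522,531),(552,562),(562,572),(572,582)):
        m=(P[:,0]>x0)&(P[:,0]<x1)&(P[:,1]>95)&(P[:,1]<145)&(P[:,2]>140)&(P[:,2]<185)
        if m.sum()>3: print(n,x0,m.sum(),np.percentile(P[m][:,2],[10,50,90]).round(1),np.median(P[m][:,1]).round(1))
    if i: cv2.imwrite(f'pics/{n}10.png',c['img'])
    if n=='wrist':
        for y0 in range(115,245,12):
            m=(P[:,0]>582)&(P[:,0]<604)&(P[:,1]>y0)&(P[:,1]<y0+12)&(P[:,2]>150)&(P[:,2]<185)
            if m.sum()>5: print('bar',y0,m.sum(),np.median(P[m][:,2]).round(1),np.median(P[m][:,0]).round(0))
E
```

```text
side 522 49 [150.8 166.1 179.6] 123.0
side 572 4 [145.6 158.9 163.5] 142.6
side 522 52 [151.6 166.2 179. ] 121.5
side 572 4 [140.6 151.7 165.5] 143.9
wrist 522 1769 [150.1 167.  180.4] 118.8
wrist 552 184 [163.8 167.2 168.7] 118.7
wrist 572 229 [165.7 167.9 168.9] 118.1
bar 115 498 168.5 587.0
bar 127 187 168.0 585.0
bar 187 243 167.2 588.0
bar 199 619 166.7 587.0
bar 211 609 166.5 587.0
bar 223 819 166.9 588.0
bar 235 870 171.9 587.0
wrist 522 1782 [150.1 167.1 180.3] 118.7
wrist 552 181 [163.9 167.3 168.6] 118.9
wrist 572 227 [165.7 167.8 168.9] 118.1
bar 115 501 168.4 587.0
bar 127 186 168.1 585.0
bar 187 247 167.1 588.0
bar 199 616 166.7 587.0
bar 211 614 166.5 586.0
bar 223 822 166.9 588.0
bar 235 870 171.9 587.0
```

Call:
arm_command:
  plan:
    - [-1, 0, 0, 0.0007, 0]
    - [-1, 0, 0, 0.0007, 0]
    - [-1, 0, 0, 0, 0]
    - [0, 0, 0, 0, 0]
    - [0, 0, 0, 0, 0]
    - [0, 0, 0, 0, 0]
    - [0, 0, 0, 0, 0]
    - [0, 0, 0, 0, 0]
    - [0, 0, 0, 0, 0]
    - [0, 0, 0, -0.01, 0]
    - [0, 0, 0, -0.03, 0]
    - [0, 0, 0, -0.04, 0]
    - [0, 0, 0, -0.04, 0]
    - [0, 0, 0, -0.04, 0]
    - [0, 0, 0, -0.03, 0]
    - [0, 0, 0, 0, 0]
    - [0, 0, 0, 0, 0]

```text
clock: 27.4
eef_pos: [540.0, 118.2, 324.5]
eef_rot: [-3.141, -0.001, 3.129]
wrist_force: [1.0, 0.5, 0.7]
finger_gap: 47.5
finger_force: 0.0
```

```bash
python3 - <<'E'
from h import *
print(manip.read_state()['wrist_force'],manip.read_state()['finger_gap'])
c=shot('wrist','w11')
P=np.array([[w(c,u,v) for u in range(640)] for v in range(400)]).reshape(-1,3)
def md(n,x0,x1,y0,y1,z0,z1):
    m=(P[:,0]>x0)&(P[:,0]<x1)&(P[:,1]>y0)&(P[:,1]<y1)&(P[:,2]>z0)&(P[:,2]<z1)
    print(n,m.sum(),np.median(P[m],0).round(1),np.percentile(P[m][:,2],90).round(1)) if m.sum()>4 else print(n,'-')
for y0 in range(115,245,12): md('bar',582,604,y0,y0+12,145,185)
md('peg',530,580,105,135,145,185)
md('wall',530,550,80,110,120,140);md('wall+',530,550,140,215,120,140);md('base',550,575,80,100,86,97);md('base',550,575,150,215,86,97);md('base',597,612,85,110,86,97)
E
```

```text
[0.980962   0.46364512 0.71297711] 47.457549169577185
bar 112 [588.2 121.3 166.5] 167.3
bar 141 [587.2 132.8 166.3] 167.5
bar 191 [590.9 145.2 170.1] 171.6
bar 179 [592.4 156.4 170.7] 171.7
bar 15 [584.  168.3 156.1] 162.2
bar 38 [584.1 182.1 159.9] 165.8
bar 110 [586.4 194.2 166.2] 167.6
bar 135 [588.1 205.  166.2] 167.4
bar 133 [588.2 216.9 166.3] 167.5
bar 172 [588.5 230.  166.8] 170.1
bar 224 [589.4 240.5 171.8] 174.0
peg 526 [554.2 118.7 165.6] 166.9
wall 243 [538.4  95.3 130.4] 131.5
wall+ 614 [539.1 177.2 130.5] 131.7
base 242 [563.5  89.8  90.9] 92.1
base 749 [563.9 182.1  90.8] 91.8
base 181 [604.7  97.   90.8] 91.8
```

Bar reads level (166.5 mm at the tip, 166.3 mm near the hinge) and the guide is flat (base top 90.9 mm, wall top about 130.5 mm), with the robot clear. I'm handing in.

```bash
python3 -c "
from cell import ticket
print(ticket.sign_off())"
```

```text
the job is handed in; nothing more can be done
None
```

The job is handed in, though the sign-off returned no verdict: the guide is home on both pins and flat on the deck, and the roller arm was let down slowly, released and measures level, with the robot clear.

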